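# Finish packing the spray-can carton on the garage table

## Robot

A 6-joint arm with a two-finger parallel gripper is mounted at the origin on the work surface. World frame = base frame: x ahead of the robot, y to its left, z up, the work surface at z = 0. Lengths are in m, angles in rad, forces in N, time in s.
With the tool pointing down it reaches from about 0.35 to 0.975 m from the base axis. Payload 4.9 kg.
Tool frame: the origin (TCP) lies midway between the tips of the shut fingers; the grasp point (between the pads) lies 19 mm behind it (ctrl.hold_point_z is the distance from the TCP to the grasp point, in m); z points along the fingers, y is the line along which they close (so a half turn about z gives the same grasp; the last joint's range is limited). The gripper opens to 85 mm and grips with 20 to 120 N. Pads are 22 mm wide; open, the fingers measure 114 mm over their backs; the gripper's body (76 mm by 85 mm) begins 54 mm behind the grasp point. The pads swing forward as they close: fully open they stand 13 mm farther back than shut.
Start: joints at [1.172, 0.053, 1.613, -0, 1.476, -0.119], TCP at [0.173, 0.601, 0.231] pointing down, gripper open.
Joint ranges: [-3.01, 3.01], [-1.01, 2.22], [0.06, 2.58], [-1.02, 4.17], [0.09, 2.62], [-3.14, 3.14]. Speed limits (rad/s): [2.57, 2.57, 3.14, 3.14, 3.14, 3.14].

## Interface

Orientations are given as a rotation vector (axis times angle).
In Python, from station import status, viewer, finish_job, ctrl gives the robot as it stands.
- The arm moves only by the shell command python3 -m jog 'ROWS' [FORCE]. ROWS is JSON, a list of rows, each a list of 7 numbers: the turn, a rotation vector about the tool's x, y, z each as a share of 5 degrees, from -1 to 1, then the shift along the tool's x, y, z each as a share of 30 mm, from -1 to 1, then the opening, from -1 (shut) to 1 (fully open). A call has 1 to 5 rows; each row shifts and turns the commanded pose from where the row before left it, along the tool's axes as they then stand; what a row does not reach is not made up. A row lasts 1/8 s, in which the tool goes at most 62.5 mm and 10.7 degrees, less where a joint would pass 70% of its speed; a pose out of reach is approached as far as the arm can. A call with a number of a shift or a turn outside -1 to 1 is refused whole. A call with a gripper value outside its range is refused whole. The fingers move at their own pace and stop on an object; FORCE is the grip in N (left out, the last holds). Time passes only in rows, so rows that do not move let the fingers close. It gives the time, the measured TCP pose, the force, the opening and the grip force at its end, in the units of the state.
- status.get_obs(): the state, without advancing time (a new reading comes with each control period).
- viewer.get_image(name): name is "scene" or "top" or "wrist"; returns a dict with "img" (480x640x3 uint8, red, green, blue), "fovy" (degrees; the focal length in pixels is half the picture's height over the tangent of half this angle, whatever the lens; pixels are square), "cx", "cy" (the principal point, pixels), "distortion" ([k1, k2, p1, p2, k3] as OpenCV has them; the pictures are not rectified), "rvec" (rotation vector, rad) and "tvec" (3), from world to camera coordinates, as OpenCV has them. Camera axes: x right, y down, z forward; pixel columns grow to the right and rows downward; lengths in m; the calibration is good to about 2 mm. A picture is of the moment at which its call begins. There is no depth.
- finish_job(): hands the job in; it is judged then, once.
The state is a dict: "t": time; "q": joint angles; "dq": joint speeds; "effort": joint torques, N m; "tool_pos": TCP position; "tool_rot": TCP orientation; "contact_force": force on the tool from outside, world axes, zero at the start; "wrist_torque": the same for the moment, N m; "opening": finger opening in m; "grip_force": force on a finger pad.
Only numpy, scipy, OpenCV 4.12 (cv2) and the standard library are available. Lean on these libraries where they do the work, as an engineer would, in place of code of your own. Each camera call takes 0.05 s, during which the arm holds its last target. There are 200 camera calls.

## Task

Two spray cans still stand on the table beside the carton. First swing the carton's half-closed flap outwards, well past upright, so that it stays folded back; then put the two cans into the two empty cells marked with green dots, one in each, standing upright on the carton's floor. Lower them in rather than dropping them, do not tip over the cans already packed, and leave the tools and the screw tin alone.

Things in the scene. Friction and masses are not known exactly. Their poses are not given: they have to be found in the camera images.
- carton: fixed brown carton, 188 x 188 mm, rim 140 mm high, walls and floor 4 mm. Origin: centre of underside; x, y along its walls, z up. Two crossed white dividers (4 mm thick, tops 90 mm above the table) make four cells 88 x 88 mm, centred at x, y = +-46 mm. Three flaps hang folded down outside (to 99 mm from the centre at -x, +x, +y); the fourth, on the -y side, is half closed
- flap (a joint): angle of the half-closed flap, a stiff sheet 184 mm long (carton x), 90 mm wide, 4 mm thick, hinged on the carton's -y rim: 0 = level over the two -y cells, 1.57 = upright, 2.7 = stop, folded far outwards. Starts half closed. Its crease is slightly stiff: it stays at any angle where it is left; 1 N at its free edge moves it
- flap_hinge (a point): middle of the flap's hinge line, on the carton's -y rim, 94 mm from the carton's centre and 140 mm above the table; x along the hinge line, y from the hinge to the free edge in the flap's plane
- flap_edge (a point): middle of the flap's free edge, 90 mm from the hinge line; moves with the flap
- can_a: to be packed: upright spray can like the other three: blue steel body 54 mm in diameter with a white band, then at 84 to 94 mm a sloping shoulder, then a yellow cap 36 mm in diameter from 94 to 132 mm (flat top). About 0.3 kg. Origin at the centre of its underside, z up its axis. Starts standing on the open table to the left (+y) of the carton
- can_b: to be packed: upright spray can like the other three: blue steel body 54 mm in diameter with a white band, then at 84 to 94 mm a sloping shoulder, then a yellow cap 36 mm in diameter from 94 to 132 mm (flat top). About 0.3 kg. Origin at the centre of its underside, z up its axis. Starts standing on the open table to the left (+y) of the carton
- packed_1: already packed, stays: upright spray can like the other three: blue steel body 54 mm in diameter with a white band, then at 84 to 94 mm a sloping shoulder, then a yellow cap 36 mm in diameter from 94 to 132 mm (flat top). About 0.3 kg. Origin at the centre of its underside, z up its axis. Stands in one of the two -y cells (under the flap), its top 4 mm below the rim
- packed_2: already packed, stays: upright spray can like the other three: blue steel body 54 mm in diameter with a white band, then at 84 to 94 mm a sloping shoulder, then a yellow cap 36 mm in diameter from 94 to 132 mm (flat top). About 0.3 kg. Origin at the centre of its underside, z up its axis. Stands in one of the two +y cells, its top 4 mm below the rim
- dot_1: flat green paper dot, 60 mm in diameter, stuck on the floor (4 mm above the table) at the centre of the empty cell among the two -y cells, under the flap. Origin at its centre
- dot_2: flat green paper dot, 60 mm in diameter, stuck on the floor (4 mm above the table) at the centre of the empty cell among the two +y cells. Origin at its centre
- driver: bystander: yellow and black cordless driver standing on its battery (120 x 75 mm), 197 mm high, its head 180 mm long, beyond the cans. Origin at the centre of its underside
- tape: bystander: yellow tape measure, about 80 x 70 mm, 36 mm high, lying on the table at the robot's right front. Origin under its coil
- tin: bystander: round open steel tin of screws, 90 mm in diameter, 35 mm high, on the left of the table. Origin at the centre of its underside

How it is judged:
By the outcome, as a careful person would: the job done as asked, in the order asked, and still so for the second after the job is handed in, with the robot touching nothing.
It also fails if it takes over 64 s, if anything falls off the work surface, if the arm or the gripper's body presses on something with over 40 N, if the wrist force passes 120 N, or if a joint passes its speed limit or range.

## Working session

There is one attempt and no reset: what is moved stays moved. The work goes in short steps, Python scripts to look and compute and a shell command to move; the robot and the scene stay as the last step left them, time stands still between calls to the robot, and variables do not carry over. Pictures are saved under pics/ and viewed, at most 10 in all, crops included, and the job is handed in when it is done.

```bash
ls; mkdir -p pics; cat > h.py <<'E'
import numpy as np, cv2
from scipy.spatial.transform import Rotation as R
from station import status, viewer, finish_job, ctrl
def shot(n,f=None):
    d=viewer.get_image(n)
    d['f']=240/np.tan(np.radians(d['fovy'])/2)
    d['K']=np.array([[d['f'],0,d['cx']],[0,d['f'],d['cy']],[0,0,1]])
    d['D']=np.array(d['distortion'],float); d['Rm']=cv2.Rodrigues(np.array(d['rvec'],float))[0]; d['t']=np.array(d['tvec'],float)
    if f: cv2.imwrite('pics/'+f,d['img'][:,:,::-1])
    return d
def ray(d,uv):
    p=cv2.undistortPoints(np.array(uv,float).reshape(-1,1,2),d['K'],d['D']).reshape(-1,2)
    v=np.c_[p,np.ones(len(p))]@d['Rm']; return -d['Rm'].T@d['t'],v
def onz(d,uv,z):
    o,v=ray(d,uv); return o+v*((z-o[2])/v[:,2])[:,None]
def proj(d,P): return cv2.projectPoints(np.array(P,float).reshape(-1,3),np.array(d['rvec'],float),d['t'],d['K'],d['D'])[0].reshape(-1,2)
def blobs(d,lo,hi,amin=60):
    m=cv2.inRange(cv2.cvtColor(d['img'],cv2.COLOR_RGB2HSV),np.array(lo),np.array(hi))
    n,l,s,c=cv2.connectedComponentsWithStats(m)
    return [(s[i].tolist(),c[i].round(1).tolist()) for i in range(1,n) if s[i,4]>amin]
E
python3 - <<'E'
from h import *
print(status.get_obs())
for n in('scene','top'):
    d=shot(n,n+'1.png'); print(n,d['fovy'],-d['Rm'].T@d['t'],d['Rm'][2])
    print('yel',blobs(d,(22,120,100),(34,255,255))); print('grn',blobs(d,(45,80,50),(85,255,255)))
E
```

```text
pics
{'t': 0.0, 'q': array([ 1.17198227e+00,  5.33907575e-02,  1.61431024e+00,  4.10431429e-05,
        1.47603611e+00, -1.18973339e-01]), 'dq': array([ 0.000634  , -0.00088807, -0.00062845,  0.00283261, -0.00042343,
       -0.00100581]), 'effort': array([-8.61893859e-04, -3.93669641e+01, -3.70189011e+01, -1.03539110e-04,
        7.03986967e-03, -1.42565443e-05]), 'tool_pos': array([0.17234924, 0.60010202, 0.23003233]), 'tool_rot': array([-0.43806368, -3.11030494,  0.00323921]), 'contact_force': array([ 0.59699393, -0.93011826,  0.55907357]), 'wrist_torque': array([-0.00405843,  0.02939662,  0.04257065]), 'grip_force': 0.0, 'opening': 0.08586197480197406}
scene 51.29254548813234 [1.16354322 0.64697324 0.65054189] [-0.62412468 -0.58719603 -0.51543109]
yel [([279, 96, 6, 18, 89], [281.5, 105.2]), ([238, 184, 15, 20, 240], [244.6, 193.6]), ([220, 209, 16, 14, 162], [227.0, 215.0]), ([31, 212, 46, 28, 824], [53.4, 224.9]), ([374, 247, 17, 24, 331], [381.8, 258.2]), ([219, 250, 73, 62, 2066], [258.8, 277.4]), ([393, 281, 19, 27, 412], [402.1, 293.7]), ([223, 307, 74, 52, 1522], [259.8, 334.5])]
grn []
top 57.77370484717252 [0.34901614 0.04433294 1.26721482] [ 0.14790338  0.02336616 -0.98872575]
yel [([493, 103, 35, 34, 709], [509.7, 119.2]), ([282, 125, 31, 61, 1102], [294.2, 155.9]), ([100, 166, 31, 18, 248], [114.8, 174.0]), ([391, 198, 14, 14, 157], [397.4, 204.2]), ([233, 223, 13, 13, 132], [239.0, 229.4]), ([269, 247, 13, 13, 136], [275.0, 253.0]), ([437, 287, 29, 27, 399], [451.3, 299.4]), ([625, 450, 10, 10, 78], [629.7, 454.5])]
grn [([413, 209, 14, 18, 215], [419.7, 217.3]), ([377, 235, 20, 19, 301], [386.6, 243.8])]
```

View pics/top1.png

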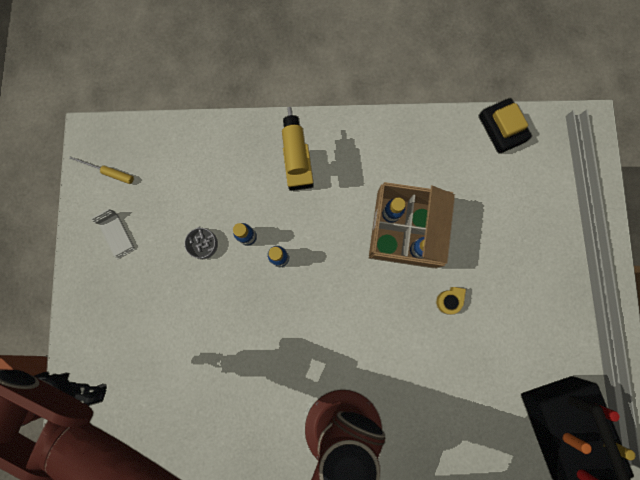

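View pics/scene1.png

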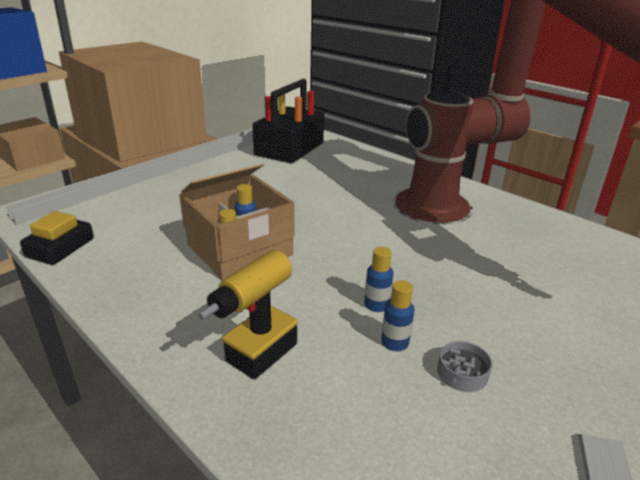

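The top view shows the carton at about (372–453, 184–267) with the flap on its right. The dots are at (387,244) and (420,217), and the loose cans at (239,229) and (275,253). The scene view confirms the flap is half closed, and the driver and tin are clear of the carton. Next I'll zoom in on the carton and measure.

```bash
python3 - <<'E'
from h import *
d=shot('top'); s=shot('scene')
im=d['img'][170:280,355:475,::-1]; a=cv2.resize(im,None,fx=4.5,fy=4.5,interpolation=cv2.INTER_CUBIC)
cv2.imwrite('pics/c1.png',a)
for uv in[(239,229.4),(275,253),(397.4,204.2)]: print('cap',onz(d,uv,.128))
print('scene',[onz(s,u,.113) for u in[(381.8,258.2),(402.1,293.7),(244.6,193.6)]])
print('dots',onz(d,[(386.6,243.8),(419.7,217.3)],.004))
print('tin',onz(d,(201,242),.03),'driver',onz(d,[(289,108),(300,188)],.19),'tape',onz(d,(451,300),.03))
E
```

```text
cap [[0.54182632 0.26921952 0.128     ]]
cap [[0.4769112  0.17294674 0.128     ]]
cap [[ 0.60225031 -0.15432186  0.128     ]]
scene [array([[0.47458075, 0.17436319, 0.113     ]]), array([[0.54038849, 0.27080941, 0.113     ]]), array([[ 0.48683201, -0.23762504,  0.113     ]])]
dots [[ 0.51234227 -0.13952449  0.004     ]
 [ 0.58919809 -0.23960699  0.004     ]]
tin [[0.52347002 0.39874187 0.03      ]] driver [[0.85241898 0.12885309 0.19      ]
 [0.6355014  0.10190892 0.19      ]] tape [[ 0.34733327 -0.3093534   0.03      ]]
```

View pics/c1.png

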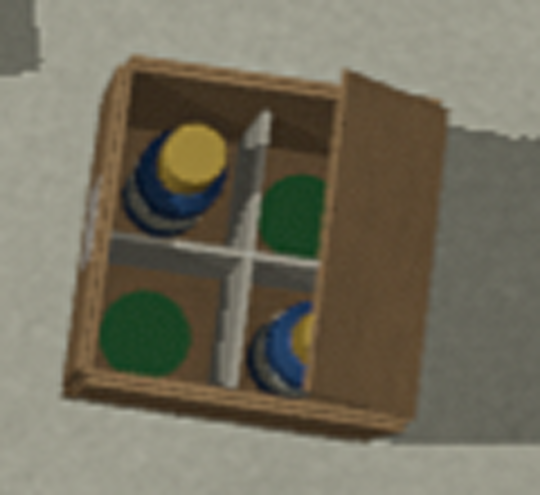

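The crop shows the divider cross at (247,255), the flap's free edge from (345,70) to (312,392), and the far and near rims. Dot 1 is partly under the flap, in the far -y cell.

```bash
python3 - <<'E'
from h import *
d=shot('top')
c=lambda L:[(355+x/4.5-.4,170+y/4.5-.4) for x,y in L]
P=lambda L,z:onz(d,c(L),z)
C=P([(247,255)],.09)[0]; print('C',C)
for n,L,z in[('+y inner',[(133,72),(92,372)],.14),('far inner',[(133,72),(338,98)],.14),('near mid',[(85,375),(400,422)],.14),('divx',[(110,237),(320,262)],.09),('divy',[(265,112),(227,385)],.09)]:
    p=P(L,z); v=p[1]-p[0]; print(n,p[:,:2].round(4).tolist(),np.degrees(np.arctan2(v[1],v[0])).round(2),np.linalg.norm(v).round(4))
# flap free edge: find height by projecting candidates
d2=np.array(onz(d,(386.6,243.8),.004)[0])
for yaw in np.radians([-8,-7,-6,-5]):
    Rz=np.array([[np.cos(yaw),-np.sin(yaw)],[np.sin(yaw),np.cos(yaw)]])
    print(np.degrees(yaw),'C from dot2',(d2[:2]-Rz@[-.046,.046]).round(4))
print('flap edge',[P([(345,70),(312,392)],z)[:,:2].round(4).tolist() for z in(.16,.18,.2)],'hinge',P([(447,110),(413,420)],.14)[:,:2])
E
```

```text
C [ 0.54843939 -0.19124071  0.09      ]
+y inner [[0.6508, -0.1193], [0.4731, -0.089]] 170.3 0.1802
far inner [[0.6508, -0.1193], [0.6326, -0.2389]] -98.62 0.121
near mid [[0.4714, -0.0849], [0.4413, -0.2642]] -99.55 0.1818
divx [[0.5611, -0.1087], [0.5433, -0.2352]] -97.98 0.1277
divy [[0.6373, -0.2064], [0.4694, -0.1756]] 169.59 0.1707
-8.0 C from dot2 [ 0.5515 -0.1915]
-7.0 C from dot2 [ 0.5524 -0.1908]
-6.000000000000001 C from dot2 [ 0.5533 -0.1901]
-5.0 C from dot2 [ 0.5542 -0.1894]
flap edge [[[0.6442, -0.2389], [0.4574, -0.2102]], [[0.6388, -0.2337], [0.4555, -0.2056]], [[0.6335, -0.2286], [0.4535, -0.201]]] hinge [[ 0.62415919 -0.30227197]
 [ 0.44229931 -0.27164913]]
```

```bash
cat >> h.py <<'E'
YAW=np.radians(-9.4); C=np.array([.549,-.1925,0]); RC=R.from_euler('z',YAW)
def c2w(p): return C+RC.apply(p)
def delta(w):
    o=status.get_obs(); r=R.from_rotvec(o['tool_rot']); y=r.apply([0,1,0])
    print('t',round(o['t'],2),'tcp',o['tool_pos'].round(4),'carton',RC.inv().apply(o['tool_pos']-C).round(4),'ytool deg',np.degrees(np.arctan2(y[1],y[0])).round(1),'tilt',np.degrees(np.arccos(-r.apply([0,0,1])[2])).round(1),'open',round(o['opening'],4),'F',o['contact_force'].round(1))
    print('shares',(r.inv().apply(np.array(w)-o['tool_pos'])/.03).round(2))
E
python3 -m jog '[[0,0,-0.7,0,0,-0.4,-1],[0,0,-0.7,0,0,-0.4,-1],[0,0,0,-0.7,-0.97,0,-1],[0,0,0,-0.7,-0.97,0,-1],[0,0,0,-0.7,-0.97,0,-1]]' 40
python3 -m jog '[[0,0,0,-0.7,-0.97,0,-1],[0,0,0,-0.7,-0.97,0,-1],[0,0,0,-0.7,-0.97,0,-1],[0,0,0,-0.7,-0.97,0,-1],[0,0,0,-0.7,-0.97,0,-1]]'
python3 -c "
from h import *
delta([*c2w([0,.025,0])[:2],.25])"
```

```text
t: 0.88
tool_pos: [0.2214, 0.5036, 0.2552]
tool_rot: [0.247, 3.132, -0.0]
contact_force: [-0.2, -0.7, 0.3]
opening: 0.0004
grip_force: 0.0
t: 1.5
tool_pos: [0.3023, 0.3433, 0.2553]
tool_rot: [0.247, 3.132, 0.0]
contact_force: [-0.0, -0.0, 0.1]
opening: -0.0
grip_force: 0.0
t 1.5 tcp [0.3023 0.3433 0.2553] carton [-0.3309  0.4883  0.2553] ytool deg 81.0 tilt 0.0 open -0.0 F [-0.  -0.   0.1]
shares [-10.93 -15.52   0.18]
```

```bash
for i in 1; do
python3 -m jog '[[0,0,0,-0.7,-1,0,-1],[0,0,0,-0.7,-1,0,-1],[0,0,0,-0.7,-1,0,-1],[0,0,0,-0.7,-1,0,-1],[0,0,0,-0.7,-1,0,-1]]' >/dev/null
python3 -m jog '[[0,0,0,-0.7,-1,0,-1],[0,0,0,-0.7,-1,0,-1],[0,0,0,-0.7,-1,0,-1],[0,0,0,-0.7,-1,0,-1],[0,0,0,-0.7,-1,0,-1]]' >/dev/null
python3 -m jog '[[0,0,0,-0.7,-1,0,-1],[0,0,0,-0.7,-1,0,-1],[0,0,0,-0.7,-1,0,-1],[0,0,0,-0.2,-0.3,0,-1],[0,0,0,0,0,0,-1]]'
done
python3 - <<'E'
from h import *
delta([*c2w([0,.025,0])[:2],.175])
shot('wrist','w1.png')
E
```

```text
t: 3.38
tool_pos: [0.5147, -0.0935, 0.2551]
tool_rot: [-0.248, -3.131, -0.001]
contact_force: [-0.4, 0.1, -0.4]
opening: -0.0001
grip_force: 0.0
t 3.38 tcp [ 0.5147 -0.0935  0.2551] carton [-0.05    0.0921  0.2551] ytool deg 80.9 tilt 0.1 open -0.0001 F [-0.4  0.1 -0.4]
shares [-1.66 -2.25  2.67]
```

View pics/w1.png

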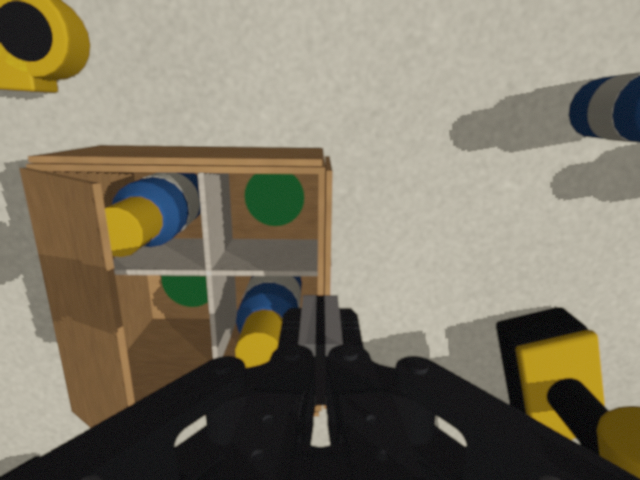

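The wrist view shows the flap at left with its free edge from (100,185) to (130,400). Dot 2 is at (274,198), and the closed fingers are at (320,330), just outside the carton. Next I'll move in over the carton and sweep the flap out.

```bash

python3 -m jog '[[0,0,0,-0.8,-0.95,0,-1],[0,0,0,-0.8,-0.95,0,-1],[0,0,0,0,-0.3,0.9,-1],[0,0,0,0,0,0.9,-1],[0,0,0,0,0,0.9,-1]]'
python3 -m jog '[[0,0,0,0,-0.6,0,-1],[0,0,0,0,-0.6,0,-1],[0,0,0,0,-0.6,0,-1],[0,0,0,0,-0.6,0,-1],[0,0,0,0,-0.6,0,-1]]'
python3 - <<'E'
from h import *
d=shot('wrist'); print(blobs(d,(45,80,40),(85,255,255)))
for b in blobs(d,(45,80,40),(85,255,255)): print(RC.inv().apply(onz(d,b[1],.004)[0]-C).round(4))
delta([*c2w([0,-.14,0])[:2],.175])
E
```

```text
t: 4.05
tool_pos: [0.5518, -0.1649, 0.1737]
tool_rot: [0.245, 3.132, 0.0]
contact_force: [-1.0, -0.2, 0.7]
opening: 0.0001
grip_force: 0.0
t: 4.68
tool_pos: [0.5403, -0.2571, 0.1899]
tool_rot: [0.246, 3.124, -0.007]
contact_force: [-24.6, 14.5, 51.2]
opening: -0.0001
grip_force: 27.5
[([435, 110, 63, 76, 3835], [464.5, 147.8]), ([308, 240, 67, 47, 2646], [340.9, 260.8])]
[-0.0458  0.0486  0.004 ]
[ 0.0516 -0.0475  0.004 ]
t 4.72 tcp [ 0.5399 -0.2606  0.1903] carton [ 0.0022 -0.0686  0.1903] ytool deg 80.9 tilt 0.7 open 0.0002 F [-21.5   8.1  42.7]
shares [ 0.09 -2.37  0.53]
```

```bash
python3 - <<'E'
from h import *
d=shot('scene'); a=cv2.resize(d['img'][110:290,150:330,::-1],None,fx=3,fy=3,interpolation=cv2.INTER_CUBIC); w=shot('wrist')['img'][:,:,::-1]
w=cv2.resize(w,(260,195)); b=np.zeros((540,800,3),np.uint8); b[:,:540]=a; b[:195,540:]=w; cv2.imwrite('pics/s2.png',b)
E
```

```text
(no output)
```

View pics/s2.png

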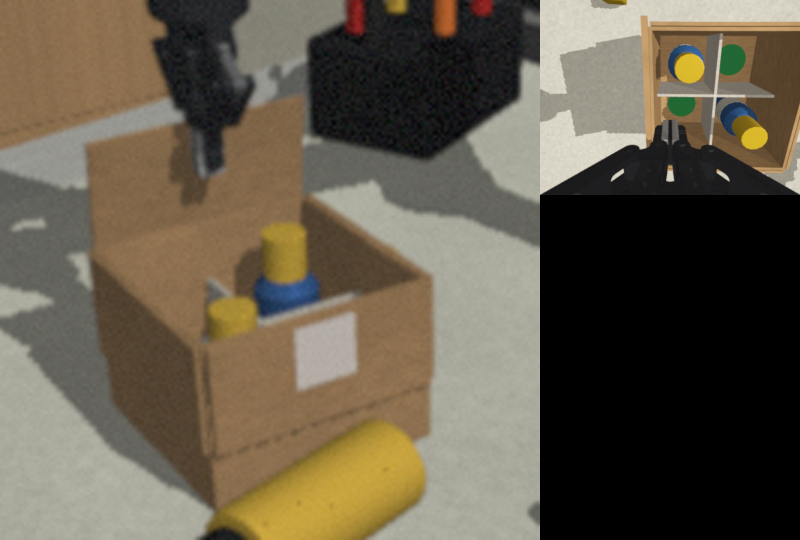

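The flap is nearly upright. Its edge is jammed against the gripper's sloping knuckles, so I'll back off, rise, and push with the fingertips.

```bash

python3 -m jog '[[0,0,0,0,0.5,-0.4,-1],[0,0,0,0,0.2,-0.8,-1],[0,0,0,0,0,0,-1]]'
python3 - <<'E'
from h import *
delta([*c2w([0,-.12,0])[:2],.205])
E
```

```text
t: 5.2
tool_pos: [0.5425, -0.2358, 0.214]
tool_rot: [0.247, 3.126, -0.005]
contact_force: [0.3, 0.0, 0.2]
opening: 0.0004
grip_force: 0.0
t 5.2 tcp [ 0.5425 -0.2358  0.214 ] carton [ 0.0006 -0.0438  0.214 ] ytool deg 81.0 tilt 0.4 open 0.0004 F [0.3 0.  0.2]
shares [ 0.04 -2.54  0.31]
```

```bash

python3 -m jog '[[0,0,0,0,-0.5,0,-1],[0,0,0,0,-0.5,0.1,-1],[0,0,0,0,-0.5,0,-1]]'
python3 -m jog '[[0,0,0,0,-0.4,0,-1],[0,0,0,0,-0.4,0.1,-1],[0,0,0,0,-0.4,0.1,-1]]'
python3 - <<'E'
from h import *
delta([*c2w([0,-.16,0])[:2],.18])
E
```

```text
t: 5.58
tool_pos: [0.5331, -0.2799, 0.2056]
tool_rot: [-0.248, -3.129, -0.002]
contact_force: [0.5, 1.0, -0.2]
opening: -0.0001
grip_force: 0.3
t: 5.95
tool_pos: [0.5282, -0.3151, 0.201]
tool_rot: [-0.247, -3.132, -0.0]
contact_force: [0.2, 0.8, 0.1]
opening: -0.0002
grip_force: 0.2
t 5.95 tcp [ 0.5282 -0.3151  0.201 ] carton [-0.0005 -0.1243  0.201 ] ytool deg 81.0 tilt 0.0 open -0.0002 F [0.2 0.8 0.1]
shares [-0.01 -1.19  0.7 ]
```

```bash

python3 -m jog '[[0,0,0,0,-0.45,0.3,-1],[0,0,0,0,-0.45,0.3,-1],[0,0,0,0,0,0.1,-1],[0,0,0,0,0,0,-1]]'
python3 -m jog '[[0,0,0,0,0.3,-1,-1],[0,0,0,0,0.5,-1,-1],[0,0,0,0,1,-1,-1],[0,0,0,0,1,0,-1],[0,0,0,0,1,0,-1]]'
python3 - <<'E'
from h import *
d=shot('scene'); a=cv2.resize(d['img'][110:290,150:330,::-1],None,fx=3,fy=3,interpolation=cv2.INTER_CUBIC)
cv2.imwrite('pics/s3.png',a)
w=shot('wrist','w3.png')
for b in blobs(w,(45,80,40),(85,255,255)): print(b,RC.inv().apply(onz(w,b[1],.004)[0]-C).round(4))
delta([.4765,.1735,.27])
E
```

```text
t: 6.45
tool_pos: [0.5239, -0.3408, 0.1797]
tool_rot: [-0.247, -3.131, -0.001]
contact_force: [1.1, -0.2, 0.5]
opening: -0.0002
grip_force: 0.0
t: 7.08
tool_pos: [0.5426, -0.2272, 0.2717]
tool_rot: [0.246, 3.13, -0.001]
contact_force: [0.8, -0.1, -0.3]
opening: 0.0001
grip_force: 0.0
([369, 115, 60, 60, 2817], [398.8, 144.5]) [-0.0456  0.0462  0.004 ]
([279, 214, 55, 45, 2061], [305.9, 234.1]) [ 0.0487 -0.0463  0.004 ]
t 7.17 tcp [ 0.5426 -0.2258  0.2711] carton [-0.0008 -0.0339  0.2711] ytool deg 81.2 tilt 0.1 open -0.0004 F [-0.7 -0.1  0. ]
shares [ 4.22 12.81  0.04]
```

View pics/s3.png

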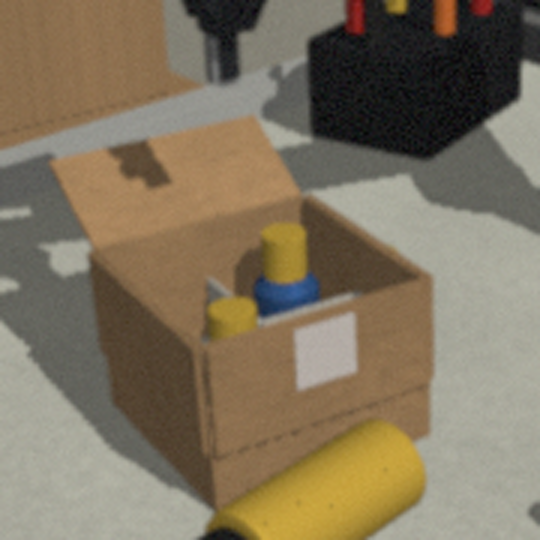

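The flap is folded well outwards, with its edge at about (55–250, 120–160) in the crop. The dots match the carton pose to within 3 mm. Next I'll go to the nearer can.

```bash

python3 -m jog '[[0,0,0,0.33,1,0,-1],[0,0,0,0.33,1,0,-1],[0,0,0,0.33,1,0,-1],[0,0,0,0.33,1,0,1],[0,0,0,0.33,1,0,1]]'>/dev/null
python3 -m jog '[[0,0,0,0.33,1,0,1],[0,0,0,0.33,1,0,1],[0,0,0,0.33,1,0,1],[0,0,0,0.33,0.8,0,1],[0,0,0,0.33,0.5,0,1]]' >/dev/null
python3 -m jog '[[0,0,0,0.33,0.5,0,1],[0,0,0,0.33,0.5,0,1],[0,0,0,0.2,0,0,1],[0,0,0,0,0,0,1]]'
python3 - <<'E'
from h import *
delta([.4765,.1735,.097])
w=shot('wrist','w4.png'); print(blobs(w,(22,120,100),(34,255,255),300))
for b in blobs(w,(22,120,100),(34,255,255),300): print(onz(w,b[1],.125).round(4))
t=shot('top')
for b in blobs(t,(22,120,100),(34,255,255)): print(b,onz(t,b[1],.13).round(4))
E
```

```text
t: 8.93
tool_pos: [0.4671, 0.0962, 0.2704]
tool_rot: [0.247, 3.131, -0.001]
contact_force: [0.0, -0.2, 0.4]
opening: 0.0854
grip_force: 0.0
t 8.93 tcp [0.4671 0.0962 0.2704] carton [-0.128   0.2715  0.2704] ytool deg 81.0 tilt 0.0 open 0.0854 F [ 0.  -0.2  0.4]
shares [0.1  2.59 5.78]
[([404, 193, 49, 51, 1808], [428.0, 219.4]), ([538, 259, 48, 45, 1566], [561.2, 282.1]), ([59, 380, 28, 21, 322], [73.8, 391.4]), ([332, 388, 85, 71, 3041], [375.7, 418.2])]
[[0.4793 0.1749 0.125 ]]
[[0.5456 0.2724 0.125 ]]
[[ 0.5833 -0.1337  0.125 ]]
[[0.6519 0.1158 0.125 ]]
([493, 103, 35, 34, 725], [509.6, 119.3]) [[ 0.8333 -0.4702  0.13  ]]
([282, 125, 31, 61, 1214], [295.1, 155.7]) [[0.7422 0.1176 0.13  ]]
([100, 166, 31, 18, 255], [115.1, 173.9]) [[0.7023 0.613  0.13  ]]
([391, 198, 14, 14, 160], [397.4, 204.3]) [[ 0.6015 -0.154   0.13  ]]
([233, 223, 13, 14, 134], [239.1, 229.4]) [[0.5415 0.2686 0.13  ]]
([423, 238, 13, 13, 131], [429.0, 243.7]) [[ 0.4944 -0.2321  0.13  ]]
([437, 287, 29, 27, 345], [450.9, 299.9]) [[ 0.3477 -0.2805  0.13  ]]
([625, 450, 10, 10, 85], [629.4, 454.6]) [[-0.0342 -0.6948  0.13  ]]
```

View pics/w4.png

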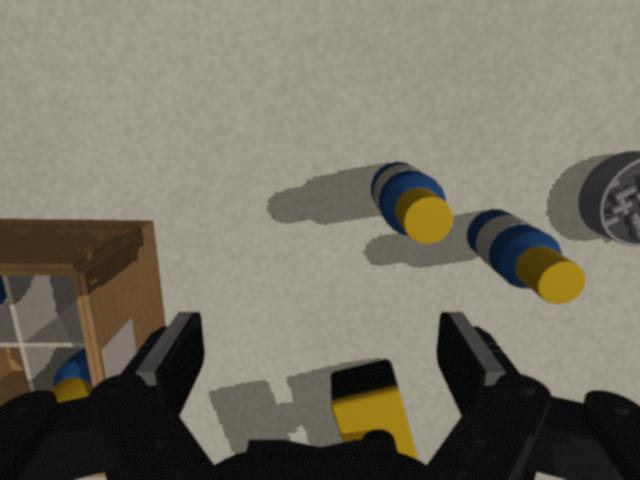

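The wrist view shows the two loose caps at (428,219) and (561,282), consistent with the other views. The nearer can is at (0.4775, 0.174).

```bash

python3 -m jog '[[0,0,0,0,0.9,0,1],[0,0,0,0,0.9,0,1],[0,0,0,0.1,0.8,0,1],[0,0,0,0,0,0.9,1],[0,0,0,0,0,0.9,1]]'
python3 -c "
from h import *
delta([.4775,.174,.098])"
python3 -m jog '[[0,0,0,0,0,0.9,1],[0,0,0,0,0,0.9,1],[0,0,0,0,0,0.9,1],[0,0,0,0,0,0.9,1],[0,0,0,0,0,0,1]]'
python3 -c "
from h import *
delta([.4775,.174,.098])"
```

```text
t: 9.65
tool_pos: [0.4772, 0.1738, 0.216]
tool_rot: [0.247, 3.131, 0.0]
contact_force: [0.6, -0.5, 0.1]
opening: 0.0855
grip_force: 0.0
t 9.65 tcp [0.4772 0.1738 0.216 ] carton [-0.1307  0.3496  0.216 ] ytool deg 81.0 tilt 0.1 open 0.0855 F [ 0.6 -0.5  0.1]
shares [-0.01  0.01  3.93]
t: 10.28
tool_pos: [0.4749, 0.173, 0.1057]
tool_rot: [-0.248, -3.126, 0.003]
contact_force: [0.4, 0.1, 0.1]
opening: 0.0855
grip_force: 0.0
t 10.28 tcp [0.4749 0.173  0.1057] carton [-0.1328  0.3485  0.1057] ytool deg 80.9 tilt 0.3 open 0.0855 F [0.4 0.1 0.1]
shares [-0.08  0.05  0.26]
```

```bash

python3 -m jog '[[0,0,0,0,0,0.25,1],[0,0,0,0,0,0,-1],[0,0,0,0,0,0,-1],[0,0,0,0,0,0,-1],[0,0,0,0,0,0,-1]]' 50
python3 -m jog '[[0,0,0,0,0,0,-1],[0,0,0,0,0,0,-1],[0,0,0,0,0,0,-1],[0,0,0,0,0,-0.3,-1],[0,0,0,0,0,-0.6,-1]]' 
python3 -c "
from h import *
delta([*c2w([-.045,.045,0])[:2],.28])"
```

```text
t: 10.9
tool_pos: [0.4774, 0.1739, 0.1018]
tool_rot: [0.247, 3.13, 0.0]
contact_force: [0.4, -0.4, 4.1]
opening: 0.0345
grip_force: 50.6
t: 11.52
tool_pos: [0.4747, 0.1736, 0.1263]
tool_rot: [-0.247, -3.127, 0.002]
contact_force: [-0.3, -0.6, -3.0]
opening: 0.0348
grip_force: 50.2
t 11.53 tcp [0.4747 0.1736 0.1263] carton [-0.1331  0.349   0.1263] ytool deg 81.0 tilt 0.3 open 0.0348 F [-0.3 -0.6 -3. ]
shares [ -2.85 -10.16  -5.12]
```

```bash

python3 -m jog '[[0,0,0,0,0,-1,-1],[0,0,0,0,0,-1,-1],[0,0,0,0,0,-1,-1],[0,0,0,0,-0.3,-1,-1],[0,0,0,-0.2,-0.6,-1,-1]]' 
python3 -m jog '[[0,0,0,-0.3,-1,0,-1],[0,0,0,-0.3,-1,0,-1],[0,0,0,-0.3,-1,0,-1],[0,0,0,-0.3,-1,0,-1],[0,0,0,-0.3,-1,0,-1]]' 
python3 -m jog '[[0,0,0,-0.3,-1,0,-1],[0,0,0,-0.3,-1,0,-1],[0,0,0,-0.3,-0.6,0,-1],[0,0,0,-0.3,-0.3,0,-1],[0,0,0,0,0,0,-1]]' 
python3 -c "
from h import *
delta([*c2w([-.045,.045,0])[:2],.108])"
```

```text
t: 12.15
tool_pos: [0.4776, 0.1464, 0.2792]
tool_rot: [-0.245, -3.132, -0.0]
contact_force: [0.7, -0.1, -3.2]
opening: 0.0343
grip_force: 50.3
t: 12.78
tool_pos: [0.4988, -0.0098, 0.2782]
tool_rot: [-0.247, -3.132, -0.0]
contact_force: [-0.2, 0.4, -2.9]
opening: 0.0345
grip_force: 50.3
t: 13.4
tool_pos: [0.5214, -0.1005, 0.2777]
tool_rot: [-0.248, -3.131, -0.001]
contact_force: [-0.3, 0.8, -3.7]
opening: 0.0345
grip_force: 50.5
t 13.4 tcp [ 0.5214 -0.1005  0.2777] carton [-0.0423  0.0863  0.2777] ytool deg 81.0 tilt 0.0 open 0.0345 F [-0.3  0.8 -3.7]
shares [ 0.1  -1.38  5.66]
```

```bash

python3 -m jog '[[0,0,0,0.1,-0.8,0,-1],[0,0,0,0,-0.6,0,-1],[0,0,0,0,0,0.6,-1],[0,0,0,0,0,0.9,-1],[0,0,0,0,0,0.9,-1]]' 
python3 -c "
from h import *
delta([*c2w([-.045,.045,0])[:2],.106])"
python3 -m jog '[[0,0,0,0,0,0.9,-1],[0,0,0,0,0,0.9,-1],[0,0,0,0,0,0.7,-1],[0,0,0,0,0,0.3,-1],[0,0,0,0,0,0,-1]]' 
python3 -c "
from h import *
delta([*c2w([-.045,.045,0])[:2],.104])"
```

```text
t: 14.02
tool_pos: [0.5112, -0.1406, 0.2039]
tool_rot: [-0.247, -3.131, -0.002]
contact_force: [-0.0, -0.2, -2.9]
opening: 0.0341
grip_force: 50.9
t 14.03 tcp [ 0.5112 -0.1406  0.2039] carton [-0.0458  0.045   0.2039] ytool deg 81.0 tilt 0.1 open 0.0341 F [-0.  -0.2 -2.9]
shares [-0.03 -0.    3.26]
t: 14.65
tool_pos: [0.5109, -0.1409, 0.1208]
tool_rot: [-0.247, -3.13, -0.001]
contact_force: [0.0, -0.7, -3.8]
opening: 0.0344
grip_force: 50.8
t 14.65 tcp [ 0.5109 -0.1409  0.1208] carton [-0.046   0.0447  0.1208] ytool deg 81.0 tilt 0.1 open 0.0344 F [ 0.  -0.7 -3.8]
shares [-0.03  0.01  0.56]
```

Creep down until the force shows floor contact.

```bash

python3 -m jog '[[0,0,0,0,0,0.2,-1],[0,0,0,0,0,0.15,-1],[0,0,0,0,0,0,-1]]' 
python3 -m jog '[[0,0,0,0,0,0.08,-1],[0,0,0,0,0,0.0,-1]]' 
python3 -m jog '[[0,0,0,0,0,0.08,-1],[0,0,0,0,0,0.0,-1]]' 
```

```text
t: 15.02
tool_pos: [0.5114, -0.1415, 0.1111]
tool_rot: [-0.247, -3.132, -0.0]
contact_force: [-0.3, 1.2, -3.0]
opening: 0.0343
grip_force: 50.8
t: 15.28
tool_pos: [0.5114, -0.1415, 0.1089]
tool_rot: [-0.247, -3.132, -0.0]
contact_force: [0.1, -0.2, -3.1]
opening: 0.0343
grip_force: 50.8
t: 15.52
tool_pos: [0.5113, -0.1414, 0.1063]
tool_rot: [-0.247, -3.131, -0.0]
contact_force: [0.0, -0.4, -2.8]
opening: 0.0347
grip_force: 50.8
```

```bash

python3 -m jog '[[0,0,0,0,0,0.06,-1],[0,0,0,0,0,0.0,-1]]' 
python3 -m jog '[[0,0,0,0,0,0.05,-1],[0,0,0,0,0,0.0,-1]]' 
```

```text
t: 15.78
tool_pos: [0.512, -0.1417, 0.1059]
tool_rot: [0.247, 3.131, -0.0]
contact_force: [-1.8, 0.9, 4.1]
opening: 0.0342
grip_force: 51.5
t: 16.02
tool_pos: [0.5125, -0.1418, 0.1059]
tool_rot: [0.247, 3.13, -0.001]
contact_force: [-4.7, 2.0, 10.7]
opening: 0.0347
grip_force: 52.4
```

```bash

python3 -m jog '[[0,0,0,0,0,-0.08,-1],[0,0,0,0,0,0,0.1],[0,0,0,0,0,0,0.1],[0,0,0,0,0,0,0.1]]' 
python3 -m jog '[[0,0,0,0,0,-0.5,0.1],[0,0,0,0,0,-1,0.1],[0,0,0,0,0,-1,0.1],[0,0,0,0,0,-1,0.1],[0,0,0,0,0,-1,0.5]]' 
python3 - <<'E'
from h import *
delta([.5425,.270,.27])
t=shot('top')
for b in blobs(t,(22,120,100),(34,255,255),100): print(b,onz(t,b[1],.13).round(4))
w=shot('wrist','w5.png')
E
```

```text
t: 16.52
tool_pos: [0.5115, -0.1415, 0.1055]
tool_rot: [0.247, 3.132, -0.0]
contact_force: [-0.2, -0.3, -0.9]
opening: 0.0475
grip_force: 0.0
t: 17.15
tool_pos: [0.5117, -0.1416, 0.243]
tool_rot: [0.247, 3.13, -0.001]
contact_force: [0.4, -0.0, -0.7]
opening: 0.0633
grip_force: 0.0
t 17.15 tcp [ 0.5117 -0.1416  0.243 ] carton [-0.0451  0.0442  0.243 ] ytool deg 81.0 tilt 0.1 open 0.0633 F [ 0.4 -0.  -0.7]
shares [ 1.14 13.71 -0.91]
([493, 103, 35, 34, 723], [509.7, 119.3]) [[ 0.8333 -0.4704  0.13  ]]
([282, 125, 31, 61, 1209], [295.1, 155.7]) [[0.7422 0.1176 0.13  ]]
([100, 166, 31, 18, 257], [115.2, 173.9]) [[0.7023 0.6127 0.13  ]]
([233, 223, 13, 13, 132], [239.2, 229.3]) [[0.5417 0.2683 0.13  ]]
([420, 238, 16, 13, 170], [427.8, 244.2]) [[ 0.4931 -0.2289  0.13  ]]
([437, 287, 29, 27, 405], [451.2, 299.4]) [[ 0.349  -0.2814  0.13  ]]
```

View pics/w5.png

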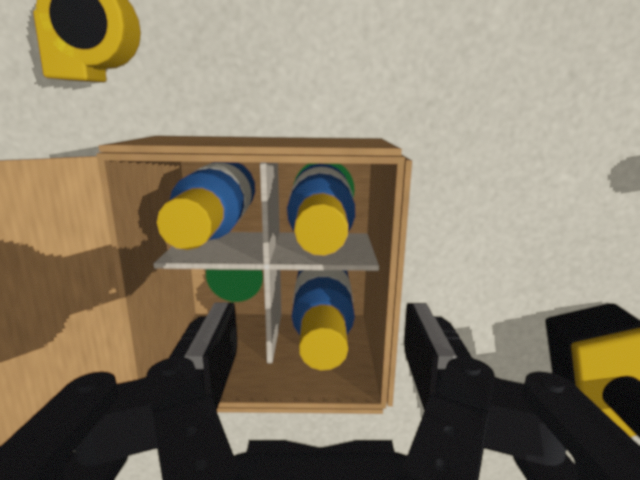

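The wrist view shows the first can upright in its cell, with its cap at (322,225) and the green dot behind it. Both packed cans are still standing and the flap is still back at left. Next is the second can.

```bash

python3 -m jog '[[0,0,0,0,0.5,-1,1],[0,0,0,0.1,1,0,1],[0,0,0,0.1,1,0,1],[0,0,0,0.1,1,0,1],[0,0,0,0.1,1,0,1]]' 
python3 -m jog '[[0,0,0,0.1,1,0,1],[0,0,0,0.1,1,0,1],[0,0,0,0.1,1,0,1],[0,0,0,0.1,1,0,1],[0,0,0,0.1,1,0,1]]' 
python3 -m jog '[[0,0,0,0.1,1,0,1],[0,0,0,0.1,1,0,1],[0,0,0,0.1,1,0,1],[0,0,0,0,0.3,0,1],[0,0,0,0,0,0,1]]' 
python3 -c "
from h import *
delta([.542,.270,.1])
w=shot('wrist')
for b in blobs(w,(22,120,100),(34,255,255),300): print(b,onz(w,b[1],.125).round(4))"
```

```text
t: 17.88
tool_pos: [0.5205, -0.0053, 0.2699]
tool_rot: [-0.247, -3.131, -0.0]
contact_force: [1.1, -0.6, -0.0]
opening: 0.0854
grip_force: 0.0
t: 18.5
tool_pos: [0.5292, 0.1452, 0.2699]
tool_rot: [-0.247, -3.131, 0.0]
contact_force: [0.2, -1.0, -0.6]
opening: 0.0853
grip_force: 0.0
t: 19.12
tool_pos: [0.536, 0.2433, 0.2701]
tool_rot: [-0.246, -3.131, 0.001]
contact_force: [-0.1, -0.2, 0.3]
opening: 0.0856
grip_force: 0.0
t 19.12 tcp [0.536  0.2433 0.2701] carton [-0.084   0.4278  0.2701] ytool deg 81.0 tilt 0.1 open 0.0856 F [-0.1 -0.2  0.3]
shares [-0.06  0.92  5.67]
([333, 197, 48, 52, 1791], [356.8, 224.2]) [[0.5435 0.2693 0.125 ]]
([190, 351, 92, 102, 3942], [237.6, 393.5]) [[0.6765 0.1495 0.125 ]]
```

```bash

python3 -m jog '[[0,0,0,-0.05,0.9,0,1],[0,0,0,0,0,0.9,1],[0,0,0,0,0,0.9,1],[0,0,0,0,0,0.9,1],[0,0,0,0,0,0.9,1]]'
python3 -m jog '[[0,0,0,0,0,0.9,1],[0,0,0,0,0,0.7,1],[0,0,0,0,0,0.3,1],[0,0,0,0,0,0,1]]'
python3 -c "
from h import *
delta([.542,.270,.1])"
```

```text
t: 19.8
tool_pos: [0.5421, 0.2685, 0.1619]
tool_rot: [0.25, 3.131, -0.0]
contact_force: [-0.2, 0.2, -0.0]
opening: 0.0857
grip_force: 0.0
t: 20.3
tool_pos: [0.5418, 0.2695, 0.1053]
tool_rot: [-0.248, -3.131, 0.001]
contact_force: [0.3, -0.4, 0.5]
opening: 0.0856
grip_force: 0.0
t 20.3 tcp [0.5418 0.2695 0.1053] carton [-0.0825  0.4546  0.1053] ytool deg 80.9 tilt 0.0 open 0.0856 F [ 0.3 -0.4  0.5]
shares [-0.    0.02  0.18]
```

```bash

python3 -m jog '[[0,0,0,0,0,0.1,1],[0,0,0,0,0,0,-1],[0,0,0,0,0,0,-1],[0,0,0,0,0,0,-1],[0,0,0,0,0,0,-1]]' 50
python3 -m jog '[[0,0,0,0,0,0,-1],[0,0,0,0,0,0,-1],[0,0,0,0,0,-0.5,-1],[0,0,0,0,0,-1,-1],[0,0,0,0,0,-1,-1]]' 
python3 -m jog '[[0,0,0,0,0,-1,-1],[0,0,0,0,0,-1,-1],[0,0,0,0,0,-1,-1],[0,0,0,0,-0.3,-1,-1],[0,0,0,0,0,0,-1]]' 
python3 -c "
from h import *
delta([*c2w([.045,-.045,0])[:2],.29])"
```

```text
t: 20.92
tool_pos: [0.5424, 0.2698, 0.1032]
tool_rot: [0.247, 3.131, 0.0]
contact_force: [-0.2, -0.7, 2.2]
opening: 0.0344
grip_force: 50.5
t: 21.55
tool_pos: [0.5409, 0.2697, 0.1775]
tool_rot: [-0.247, -3.129, 0.001]
contact_force: [0.4, 0.5, -3.3]
opening: 0.0344
grip_force: 50.3
t: 22.18
tool_pos: [0.5414, 0.2612, 0.3007]
tool_rot: [0.248, 3.127, 0.004]
contact_force: [1.0, 0.4, -3.1]
opening: 0.0343
grip_force: 50.4
t 22.18 tcp [0.5414 0.2612 0.3007] carton [-0.0816  0.4463  0.3007] ytool deg 80.9 tilt 0.3 open 0.0343 F [ 1.   0.4 -3.1]
shares [ -4.12 -16.4    0.33]
```

```bash

python3 -m jog '[[0,0,0,0,-1,0,-1],[0,0,0,0,-1,0,-1],[0,0,0,0,-1,0,-1],[0,0,0,0,-1,0,-1],[0,0,0,0,-1,0,-1]]' 
python3 -m jog '[[0,0,0,0,-1,0,-1],[0,0,0,0,-1,0,-1],[0,0,0,0,-1,0,-1],[0,0,0,-0.5,-1,0,-1],[0,0,0,-0.7,-1,0,-1]]' 
python3 -m jog '[[0,0,0,-0.7,-1,0,-1],[0,0,0,-0.7,-1,0,-1],[0,0,0,-0.7,-1,0,-1],[0,0,0,-0.6,-1,0,-1],[0,0,0,0,0,0,-1]]' 
python3 -c "
from h import *
delta([*c2w([.045,-.045,0])[:2],.108])"
```

```text
t: 22.8
tool_pos: [0.5158, 0.1121, 0.2949]
tool_rot: [-0.247, -3.128, 0.0]
contact_force: [-1.1, -0.5, -3.5]
opening: 0.0345
grip_force: 50.8
t: 23.42
tool_pos: [0.5282, -0.0414, 0.2952]
tool_rot: [-0.247, -3.129, -0.002]
contact_force: [0.6, -0.0, -2.9]
opening: 0.0345
grip_force: 50.8
t: 24.05
tool_pos: [0.5897, -0.1736, 0.2943]
tool_rot: [-0.251, -3.127, -0.002]
contact_force: [-0.8, 0.2, -2.7]
opening: 0.0346
grip_force: 51.0
t 24.05 tcp [ 0.5897 -0.1736  0.2943] carton [0.0371 0.0253 0.2943] ytool deg 80.8 tilt 0.3 open 0.0346 F [-0.8  0.2 -2.7]
shares [-0.28 -2.35  6.21]
```

```bash

python3 -m jog '[[0,0,0,-0.2,-1,0,-1],[0,0,0,-0.1,-0.9,0,-1],[0,0,0,0,-0.45,0,-1],[0,0,0,0,0,0,-1]]' 
python3 -c "
from h import *
delta([*c2w([.045,-.045,0])[:2],.112])"
python3 -m jog '[[0,0,0,0,0,0.9,-1],[0,0,0,0,0,0.9,-1],[0,0,0,0,0,0,-1]]' 
python3 -c "
from h import *
delta([*c2w([.045,-.045,0])[:2],.112])"
```

```text
t: 24.55
tool_pos: [0.5875, -0.243, 0.2965]
tool_rot: [-0.248, -3.13, -0.002]
contact_force: [0.6, 1.3, -2.2]
opening: 0.0339
grip_force: 51.2
t 24.55 tcp [ 0.5875 -0.243   0.2965] carton [ 0.0462 -0.0435  0.2965] ytool deg 80.9 tilt 0.1 open 0.0339 F [ 0.6  1.3 -2.2]
shares [ 0.03 -0.06  6.15]
t: 24.92
tool_pos: [0.5865, -0.2411, 0.2401]
tool_rot: [-0.245, -3.126, -0.005]
contact_force: [1.1, -0.6, -3.3]
opening: 0.0341
grip_force: 51.1
t 24.93 tcp [ 0.5865 -0.2411  0.2401] carton [ 0.0449 -0.0418  0.2401] ytool deg 81.0 tilt 0.4 open 0.0341 F [ 1.1 -0.6 -3.3]
shares [-0.03 -0.12  4.27]
```

```bash

python3 -m jog '[[0,0,0,0,-0.08,0.9,-1],[0,0,0,0,0,0.9,-1],[0,0,0,0,0,0.9,-1],[0,0,0,0,0,0.8,-1],[0,0,0,0,0,0.4,-1]]' 
python3 -m jog '[[0,0,0,0,0,0.2,-1],[0,0,0,0,0,0.0,-1]]' 
python3 -c "
from h import *
delta([*c2w([.045,-.045,0])[:2],.106])"
```

```text
t: 25.55
tool_pos: [0.5877, -0.2449, 0.1264]
tool_rot: [-0.246, -3.132, -0.001]
contact_force: [0.9, -0.3, -2.5]
opening: 0.0349
grip_force: 51.2
t: 25.8
tool_pos: [0.588, -0.2457, 0.1214]
tool_rot: [0.247, 3.131, -0.001]
contact_force: [-1.0, -0.6, -3.5]
opening: 0.0347
grip_force: 51.2
t 25.8 tcp [ 0.588  -0.2457  0.1214] carton [ 0.0472 -0.0461  0.1214] ytool deg 81.0 tilt 0.1 open 0.0347 F [-1.  -0.6 -3.5]
shares [0.07 0.04 0.51]
```

```bash

python3 -m jog '[[0,0,0,0,0,0.2,-1],[0,0,0,0,0,0.15,-1],[0,0,0,0,0,0,-1]]' 
python3 -m jog '[[0,0,0,0,0,0.08,-1],[0,0,0,0,0,0,-1]]'
python3 -m jog '[[0,0,0,0,0,0.06,-1],[0,0,0,0,0,0,-1]]'
```

```text
t: 26.18
tool_pos: [0.5872, -0.2455, 0.1095]
tool_rot: [-0.247, -3.131, -0.001]
contact_force: [0.4, -0.3, -2.7]
opening: 0.0342
grip_force: 51.2
t: 26.42
tool_pos: [0.5875, -0.2456, 0.1076]
tool_rot: [-0.247, -3.132, -0.0]
contact_force: [0.6, 0.8, -3.4]
opening: 0.0341
grip_force: 51.2
t: 26.68
tool_pos: [0.5881, -0.2459, 0.1073]
tool_rot: [0.247, 3.131, -0.001]
contact_force: [-1.2, 0.5, 3.8]
opening: 0.0346
grip_force: 51.8
```

Floor contact. Now I'll release and retreat.

```bash

python3 -m jog '[[0,0,0,0,0,-0.03,-1],[0,0,0,0,0,0,0.1],[0,0,0,0,0,0,0.1],[0,0,0,0,0,0,0.1]]' 
python3 -m jog '[[0,0,0,0,0,-0.5,0.1],[0,0,0,0,0,-1,0.1],[0,0,0,0,0,-1,0.1],[0,0,0,0,0,-1,0.1],[0,0,0,0,0,-1,0.1]]' 
python3 -m jog '[[0,0,0,0.4,1,-0.5,0.1],[0,0,0,0.4,1,0,0.1],[0,0,0,0.4,1,0,0.1],[0,0,0,0.4,1,0,0.1],[0,0,0,0.4,1,0,0.1]]' 
python3 -m jog '[[0,0,0,0.4,1,0,0.1],[0,0,0,0.4,1,0,0.1],[0,0,0,0,0,0,0.1],[0,0,0,0,0,0,0.1]]' 
python3 - <<'E'
from h import *
s=shot('scene')['img'][110:290,150:330,::-1]; t=shot('top')['img'][160:280,350:490,::-1]
b=np.zeros((400,800,3),np.uint8); b[:,:400]=cv2.resize(s,(400,400)); b[:343,400:]=cv2.resize(t,(400,343)); cv2.imwrite('pics/f.png',b)
E
```

```text
t: 27.18
tool_pos: [0.5876, -0.2457, 0.1067]
tool_rot: [0.247, 3.132, -0.0]
contact_force: [0.1, -0.2, -0.5]
opening: 0.0471
grip_force: 0.0
t: 27.8
tool_pos: [0.5878, -0.2457, 0.2443]
tool_rot: [0.247, 3.13, -0.001]
contact_force: [0.3, -0.0, 0.4]
opening: 0.047
grip_force: 0.0
t: 28.42
tool_pos: [0.5518, -0.0872, 0.2583]
tool_rot: [0.247, 3.13, -0.001]
contact_force: [0.3, -0.2, 0.5]
opening: 0.0467
grip_force: 0.0
t: 28.92
tool_pos: [0.5379, -0.0255, 0.2577]
tool_rot: [0.247, 3.13, -0.001]
contact_force: [0.1, -0.5, -0.5]
opening: 0.047
grip_force: 0.0
```

View pics/f.png

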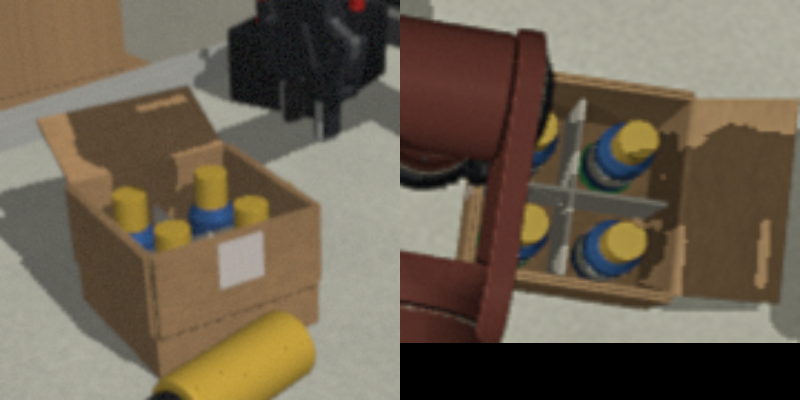

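All four cans stand upright, one per cell, the flap is folded back, and the robot is touching nothing.

```bash
python3 -c "
from station import finish_job
print(finish_job())"
```

```text
the job is handed in; nothing more can be done
None
```

The flap is folded well back and both cans were lowered in and stand upright on the two dotted cells; it took about 29 s, and the job is handed in. The one concern is that the flap's edge jammed against the gripper's knuckles during the first push, with the wrist force reading about 58 N; that is under the 120 N wrist limit but could count against the 40 N limit on gripper-body contact.

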